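# Load a specimen block and roll it under the microscope lens

## Robot

A 6-joint arm with a two-finger parallel gripper is mounted at the origin on the work surface. World frame = base frame: x ahead of the robot, y to its left, z up, the work surface at z = 0. Lengths are in m, angles in rad, forces in N, time in s.
With the tool pointing down it reaches from about 0.375 to 0.9 m from the base axis. Payload 3.1 kg.
Tool frame: the origin (TCP) lies on the centre line of the jaws, within the pads' length; the fingertips stand robot.tip_reach ahead of it and the grasp point (between the pads) lies 8 mm behind it (robot.tip_reach is the distance from the TCP to the fingertips, in m); z points along the fingers, y is the line along which they close (so a half turn about z gives the same grasp; the last joint's range is limited). The gripper opens to 87 mm and grips with 3 to 60 N. Pads are 19 mm wide; open, the fingers measure 117 mm over their backs; the gripper's body (75 mm by 190 mm) begins 51 mm behind the grasp point.
Start: joints at [1.163, 0.527, 1.433, -0, 1.181, -0.178], TCP at [0.142, 0.609, 0.234] pointing down, gripper open.
Joint ranges: [-3.08, 3.08], [-0.75, 2.2], [0.22, 2.44], [-1.43, 4.57], [0, 2.65], [-2.85, 2.85]. Speed limits (rad/s): [2.79, 2.79, 3.14, 3.14, 3.14, 3.14].

## Interface

Orientations are given as a unit quaternion [x, y, z, w].
In Python, from rig import robot gives the robot as it stands.
- The arm moves only by the tool jog_arm, never from a script. Its argument "motion" is one flat list of numbers, 7 for each row, row after row: the shift along the tool's x, y, z scaled (see below), then the turn, a rotation vector about the tool's x, y, z scaled (see below), then the gripper's target within -1 to 1 (shut at 1, half-way at 0, fully open at -1). In form: [x, y, z, rx, ry, rz, hand, x, y, z, rx, ry, rz, hand, ...]. A call has 1 to 12 rows; each row shifts and turns the commanded pose from where the row before left it, along the tool's axes as they then stand; what a row does not reach is not made up. The controller multiplies each number of a shift by 4 cm and each number of a turn by 4 degrees. A row lasts 1/8 s, in which the tool goes at most 62.5 mm and 10.7 degrees, less where a joint would pass 70% of its speed; a pose out of reach is approached as far as the arm can. A call with a number of a shift or a turn outside -1 to 1 is refused whole. A call with a gripper value outside its range is refused whole. The fingers move at their own pace and stop on an object; "grip_force" is the grip in N (left out, the last holds). Time passes only in rows, so rows that do not move let the fingers close. It gives the time, the measured TCP pose, the force, the opening and the grip force at its end, in the units of the state.
- robot.get_obs(): the state, without advancing time (a new reading comes with each control period).
- robot.camera(name): name is "scene" or "top"; returns the picture (420x560x3 uint8, blue, green, red); there is no depth.
- robot.calibration(name): a dict with "fx", "fy", "cx", "cy" (pixels), "dist_coeffs" ([k1, k2, p1, p2, k3] as OpenCV has them; the pictures are not rectified), "R" (3x3) and "t" (3): a world point X has camera coordinates R X + t. Camera axes: x right, y down, z forward; pixel columns grow to the right and rows downward; lengths in m; the calibration is good to about 2 mm. A picture is of the moment at which its call begins. calibration takes no time and is no camera call.
- robot.hand_in(): hands the job in; it is judged then, once.
The state is a dict: "time": time; "q": joint angles; "joint_velocities": joint speeds; "joint_torque": joint torques, N m; "position": TCP position; "tool_rot": TCP orientation; "ft_force": force on the tool from outside, world axes, zero at the start; "moment": the same for the moment, N m; "grip_width": finger opening in m; "grip_force": force on a finger pad.
Only numpy, scipy, OpenCV 4.12 (cv2) and the standard library are available. Lean on these libraries where they do the work, as an engineer would, in place of code of your own. Each camera call takes 0.05 s, during which the arm holds its last target. There are 200 camera calls.

## Task

Set the rectangular clear specimen block flat into the pocket of the microscope's shuttle and let go of it. Then, touching only the ribbed thumbwheel in the slot with a fingertip, roll it stroke by stroke towards the lens until the block is centred under the lens and the shuttle's pointers line up with the brass posts; never press on the microscope with more than about 10 N. Leave the block seated there and everything else on the table where it was.

Things in the scene. Friction and masses are not known exactly. Their poses are not given: they have to be found in the camera images.
- block: Loose clear (greyish) resin block with a dark insect in its top, 28 (x) x 44 (y) x 20 (z) mm, 35 g. Origin: centre of its underside; z up. Half a turn about z makes no difference.
- scope: The microscope, fixed. Origin on the table in the middle of the base; x across it, y along it towards the column, z up. Base 150 mm wide (x), from y = -155 to +190 mm; flat deck 45 mm above the table. White column at y = 163 mm with an overhanging head. Nothing overhangs where y is below 40 mm.
- lens (a point): Lower end of the 20 mm wide lens tube, on the lens axis, 100 mm above the table (scope axes). From 142 mm above the table upwards a 54 mm wide head surrounds the axis.
- shuttle: Aluminium shuttle that slides along the scope's y on the deck. Origin: centre of the floor of its pocket, 50 to 54 mm above the table; axes as the scope's. Pocket 31 (x) x 47 (y) mm inside, 6 mm deep, walls 4 mm. A flat pointer with a dark line sticks out to 52 mm on each side. It starts 80 to 100 mm short of the lens axis (at smaller y) and can run 15 mm past it.
- view (a point): Point on the lens axis at the height of the pocket floor (scope axes). The shuttle's origin is here when the block is centred under the lens. Two brass posts, 9 mm high, stand beside it on the deck at x = +-62 mm.
- slot (a point): Centre of the thumbwheel's slot, 17 (x) x 40 (y) mm, at deck height (scope axes). The black ribbed wheel, 36 mm across and 14 mm wide, axle along x, pokes out here with its top straight above this point, 5 to 12 mm above the deck: how far is not measured.
- axle (a point): Nominal middle of the axle, 9.5 mm below the deck (scope axes; fixed, it does not show the real height). The axle is sprung: 1 mm down per 2.5 N. Rolling takes 1.5 to 2 N along the rim; pressed with less than about 4 N a fingertip may slip, above 12 N is damage. The shuttle is geared to it: it goes as far, and the same way, as the wheel's top is rolled, and stays.
- dome: Bystander: round clear magnifier dome, 48 mm wide, 22 mm high; origin under its centre.
- dish: Bystander: closed round glass dish, 60 mm wide, 14 mm high; origin under its centre.
- eraser: Bystander: white eraser, 50 (x) x 22 (y) x 12 mm; origin under its centre.
- jar: Bystander: jar, 52 mm wide, 70 mm high; origin under its centre.
- slidebox: Bystander: wooden slide box, 85 (x) x 100 (y) x 35 mm; origin under its centre.
- pencup: Bystander: grey cup, 74 mm wide, 95 mm high; origin under its centre.
Mind the look-alikes: they are no part of the job. There is more than one size of the block; the job needs the largest.

How it is judged:
On the way, in this order (a step that is already met when the one before it is completed fails the run):
1. the block sits flat in the shuttle's pocket, released, with the shuttle still on the loading side (x of block in the frame of shuttle between -0.003 and 0.003 m and y of block in the frame of shuttle between -0.003 and 0.003 m and z of block in the frame of shuttle below 0.002 m and angle between block's own z axis and vertical below 0.06 rad and contact force between the fingers and block below 0.1 N and horizontal distance between shuttle and view above 0.06 m), for 0.2 s.
2. a fingertip on the microscope's wheel drives the loaded shuttle towards the lens (x of block in the frame of shuttle between -0.003 and 0.003 m and y of block in the frame of shuttle between -0.003 and 0.003 m and z of block in the frame of shuttle below 0.002 m and angle between block's own z axis and vertical below 0.06 rad and contact force between the fingers and scope above 0.5 N and contact force between the fingers and shuttle below 0.1 N and horizontal distance between shuttle and view below 0.05 m), for 0.05 s.
At the end, for the whole second after the job is handed in: The block lies flat in the shuttle's pocket (within 3 mm of its centre each way, within 2 mm of the floor), its centre within 5 mm of the lens axis seen from above, block and shuttle at rest (x of block in the frame of shuttle between -0.003 and 0.003 m and y of block in the frame of shuttle between -0.003 and 0.003 m and z of block in the frame of shuttle below 0.002 m and angle between block's own z axis and vertical below 0.06 rad and horizontal distance between block and view below 0.005 m and linear speed of each of block, shuttle below 0.01 m/s); the robot touches nothing.
It fails at once if the fingers press on the microscope (wheel included) with more than 12 N (contact force between the fingers and scope above 12 N).
It fails at once if the robot touches the shuttle or the block once the shuttle is on its way (less than 70 mm from the lens axis): only the wheel may drive it (horizontal distance between shuttle and view below 0.07 m and (contact force between any of the fingers, the arm and shuttle above 0.5 N or contact force between any of the fingers, the arm and block above 0.5 N)).
It fails at once if a bystander is moved by more than 20 mm (distance of any of dome, dish, eraser, jar, slidebox, pencup from where it was at the start of the episode above 0.02 m).
It also fails if it takes over 58 s, if anything falls off the work surface, if the arm or the gripper's body presses on something with over 40 N, if the wrist force passes 120 N, or if a joint passes its speed limit or range.

## Working session

There is one attempt and no reset: what is moved stays moved. The work goes in short steps, Python scripts to look and compute and a tool call to move; the robot and the scene stay as the last step left them, time stands still between calls to the robot, and variables do not carry over. Pictures are saved under pics/ and viewed, at most 10 in all, crops included, and the job is handed in when it is done.

Besides the shell and the picture viewer there is one more tool, called after "Call:" in YAML: its name, and indented under it one key for each argument. jog_arm: Moves the arm, as the interface text tells. Shifts and turns lie within -1 to 1; 1 stands for 4 cm of shift or 4 degrees of turn. Its arguments: {"type":"object","properties":{"motion":{"type":"array","items":{"type":"number"}},"grip_force":{"type":"number"}},"required":["motion"]}

```bash
ls; mkdir -p pics; cat > h.py <<'E'
import numpy as np, cv2
from rig import robot
def cal(n):
    c=robot.calibration(n); K=np.array([[c['fx'],0,c['cx']],[0,c['fy'],c['cy']],[0,0,1]])
    return K,np.array(c['dist_coeffs'],float),np.array(c['R']),np.array(c['t'])
def ray(n,uv):
    K,d,R,t=cal(n); p=cv2.undistortPoints(np.array(uv,float).reshape(-1,1,2),K,d).reshape(-1,2)
    D=np.c_[p,np.ones(len(p))]@R; return -R.T@t, D
def plane(n,uv,z):
    o,D=ray(n,uv); return o+D*((z-o[2])/D[:,2])[:,None]
def proj(n,X):
    K,d,R,t=cal(n); return cv2.projectPoints(np.array(X,float).reshape(-1,3),cv2.Rodrigues(R)[0],t,K,d)[0].reshape(-1,2)
E
python3 - <<'E'
from h import *
for n in('scene','top'):
    i=robot.camera(n); cv2.imwrite(f'pics/{n}0.png',i)
    K,d,R,t=cal(n); print(n,K[0,0],-R.T@t,R[2])
o=robot.get_obs(); print(o); print(robot.tip_reach)
E
```

```text
pics
scene 493.24281550210503 [ 1.15386718 -0.92203274  1.02075494] [-0.3803164   0.64139053 -0.66631646]
top 503.1880832727968 [ 0.40054911 -0.04288988  1.41231417] [ 0.16590197  0.00624812 -0.98612246]
{'time': 0.1, 'q': array([ 1.16247472e+00,  5.28430636e-01,  1.43377575e+00,  2.18002789e-05,
        1.18138848e+00, -1.78473484e-01]), 'joint_velocities': array([-0.00117811, -0.00256693, -0.00128515, -0.00149946, -0.00049975,
       -0.00191497]), 'joint_torque': array([-1.64284347e-04, -4.40986061e+01, -1.77150285e+01,  6.35151076e-02,
        5.33924892e-02, -5.15029546e-05]), 'position': array([0.14208576, 0.60798081, 0.23263367]), 'tool_rot': array([ 1.14675317e-01,  9.93402521e-01, -9.55409084e-04, -2.99174917e-04]), 'ft_force': array([0.0426177 , 0.41389529, 0.07243685]), 'moment': array([-0.00091165, -0.00614208,  0.01184806]), 'grip_force': 0.0, 'grip_width': 0.08708799750111589}
0.011
```

View pics/scene0.png

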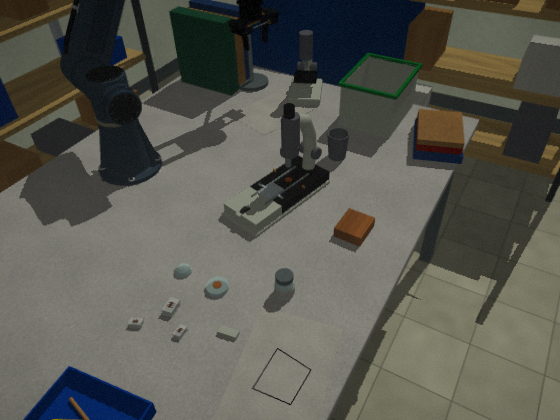

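View pics/top0.png

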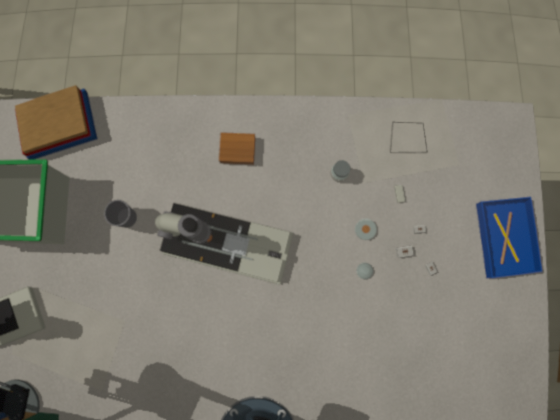

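The scene view shows the microscope at about (280,190), with candidate blocks at (171,308), (136,323) and (180,332). In the top view these are at about (406,252), (432,268) and (420,230), with the dome at (365,271), the dish at (367,230) and the eraser at (400,194). By description I want the largest, probably (406,252). I'll check that in one close crop.

```bash
python3 - <<'E'
from h import *
t=cv2.imread('pics/top0.png'); s=cv2.imread('pics/scene0.png')
a=cv2.resize(t[215:285,385:445],(300,350),interpolation=cv2.INTER_CUBIC)
b=cv2.resize(t[195:290,150:300],(500,317),interpolation=cv2.INTER_CUBIC)
b=cv2.copyMakeBorder(b,0,33,0,0,cv2.BORDER_CONSTANT)
c=cv2.resize(s[290:350,120:200],(320,240),interpolation=cv2.INTER_CUBIC)
d=cv2.resize(s[145:240,215:335],(480,240) if 0 else (303,240),interpolation=cv2.INTER_CUBIC)
r=np.hstack([c,d]); r=cv2.copyMakeBorder(r,0,0,0,800-r.shape[1],cv2.BORDER_CONSTANT)
cv2.imwrite('pics/crop1.png',np.vstack([np.hstack([a,b]),r]))
for p in [(406,252),(432,268),(420,230)]: print(plane('top',p,0.02))
g=cv2.cvtColor(t,cv2.COLOR_BGR2HSV)
print(g[240:262,396:418,2])
E
```

```text
[[ 0.50814474 -0.41143614  0.02      ]]
[[ 0.46319764 -0.48539487  0.02      ]]
[[ 0.57042512 -0.45374035  0.02      ]]
[[143 142 142 142 144 145 145 144 143 142 142 144 144 145 144 145 145 144
  142 141 141 141]
 [144 142 142 143 144 145 144 144 143 142 142 143 143 143 143 143 144 144
  143 142 142 143]
 [144 143 143 143 144 145 146 144 143 143 141 141 141 142 142 142 141 142
  142 142 143 143]
 [144 142 141 142 143 145 145 144 144 144 143 142 142 142 140 141 141 140
  140 141 141 143]
 [143 142 142 143 145 146 146 145 144 144 142 141 141 140 141 142 143 140
  139 140 140 142]
 [142 142 142 144 145 146 145 143 144 144 145 145 143 139 140 145 143 140
  139 141 142 144]
 [142 141 142 145 147 147 143 141 143 147 152 154 153 150 150 150 139 133
  135 141 143 144]
 [138 137 142 148 153 154 151 150 150 150 151 152 150 149 148 143 121 110
  119 136 142 144]
 [138 141 148 152 153 150 144 143 141 142 139 141 145 145 145 139 115 100
  111 135 143 144]
 [134 138 145 149 148 145 135 131 128 128 125 129 140 144 145 140 122 104
  110 131 142 143]
 [134 135 144 147 146 143 130 119 110 107 107 115 
[... 366 characters left out ...]
9 138 142 144 144 141 132 111
  102 114 136 144]
 [137 132 136 144 147 146 146 143 141 138 135 134 134 134 133 126 116 107
  104 114 131 142]
 [139 134 136 139 139 137 137 136 130 124 117 113 109 110 111 111 117 118
  118 122 131 141]
 [140 137 134 133 126 117 111 110 110 116 118 116 114 115 116 121 132 136
  138 139 141 142]
 [142 140 138 137 133 124 116 115 119 129 135 137 135 135 135 136 140 141
  142 144 144 144]
 [142 141 140 140 140 138 137 137 137 140 142 143 141 141 141 142 144 143
  144 145 145 145]
 [142 141 141 142 143 143 144 143 142 142 143 143 142 142 143 144 145 144
  145 146 145 145]
 [142 142 142 143 144 145 144 142 140 142 143 143 143 143 143 145 146 146
  146 145 145 145]]
```

View pics/crop1.png

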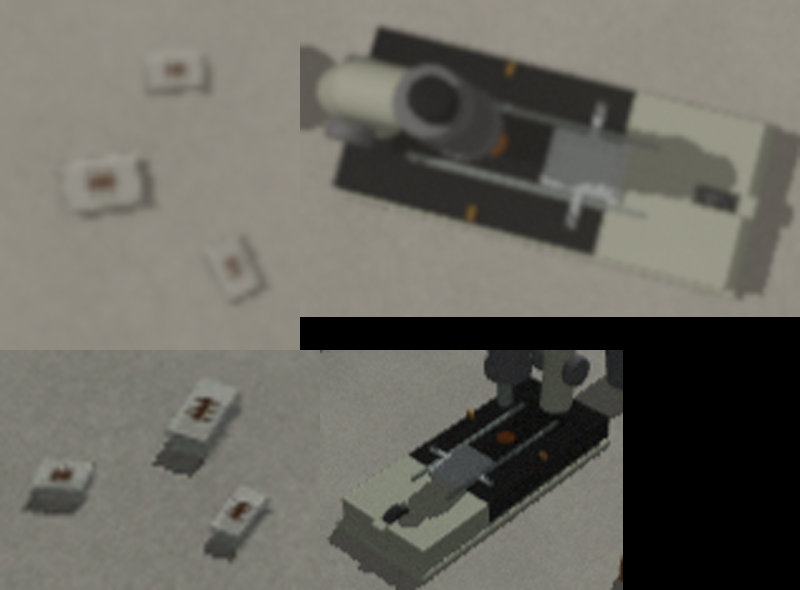

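The crop confirms that the largest block is the one at top pixel (405.8,251.8) and scene pixel (171,308). The two others are clearly smaller. In the top view the brass posts are at about (213,216) and (202,259), the wheel at about (274,254) and the shuttle at about (240,240).

```bash
cat > m.py <<'E'
from h import *
def blobs(n,im,mask,z,amin=4):
    k,l,st,c=cv2.connectedComponentsWithStats(mask.astype(np.uint8))
    for i in range(1,k):
        if st[i,4]>=amin: print(n,c[i].round(1),st[i].tolist(),plane(n,c[i],z).round(4)[0])
E
python3 - <<'E'
from m import *
def win(im,r):
    m=np.zeros(im.shape[:2],bool); m[r[0]:r[1],r[2]:r[3]]=1; return m
for n,wp,wb in(('top',(195,290,150,300),(235,275,385,445)),('scene',(145,240,215,335),(290,350,155,195))):
    im=cv2.imread(f'pics/{n}0.png'); f=im.astype(int); sat=f[...,2]-f[...,0]
    print('posts'); blobs(n,im,(sat>50)&win(im,wp),.0495)
    print('insect');blobs(n,im,(sat>40)&win(im,wb),.02,3)
t=cv2.imread('pics/top0.png').astype(int)
print((t[...,2]-t[...,0])[241:262,394:418])
print(t[205:225,205:215].max(2)); 
# wheel area
print(t[246:262,264:286].max(2))
E
```

```text
posts
insect
posts
insect
[[15 14 14 14 14 14 14 15 13 14 13 14 14 14 14 13 14 14 14 14 14 14 14 14]
 [14 14 14 14 14 14 15 14 15 14 14 14 14 14 14 14 15 14 14 14 14 13 14 13]
 [14 15 14 14 14 14 14 14 14 14 15 15 14 15 15 14 13 14 14 14 14 14 14 14]
 [14 14 14 15 14 14 14 14 14 14 14 14 14 14 14 14 14 14 14 14 14 15 14 15]
 [14 13 14 13 14 14 14 15 15 14 14 14 13 13 13 13 12 13 14 14 14 15 14 15]
 [14 14 15 14 14 14 14 14 14 13 13 12 13 11 12 12 12 12 14 14 15 14 14 14]
 [14 13 13 13 13 12 13 12 12 13 13 12 12 11 12 12 11 11 11 12 13 14 14 15]
 [13 13 11 11 13 12 12 12 13 15 15 15 15 14 12 11 11 11 10 11 12 13 14 14]
 [14 12 10 11 11 12 11 12 15 17 18 17 20 19 14 11 11 11 11 11 12 13 14 14]
 [14 13 12 12 11 11 11 13 16 21 24 27 28 24 16 12 12 11 11 12 11 12 14 14]
 [15 15 12 12 12 12 11 13 19 27 31 33 31 26 16 12 11 10 11 11 11 12 14 14]
 [15 13 12 12 12 11 11 12 17 24 25 25 22 22 15 12 11 11 10 11 11 12 13 14]
 [14 14 13 11 11 11 11 11 14 17 17 18 16 17 14 11 11 11 11 11 11 12 14 14]
 [15 14 13 11 11 11 12 11 12 15 14 14 13 15 13 11 11 11 12 10 11 12 14 14]
 [14 13 13 11 11 11 12 1
[... 2151 characters left out ...]
5  67  65  60  58  64  73  99
  134 148 145 137]
 [142 144 139 120  96  82  72  69  80  74  69  64  63  63  57  59  73 105
  137 149 150 147]
 [151 150 146 136 127 119 104  91  90  83  71  62  60  63  58  58  76 114
  141 151 151 147]
 [151 151 150 149 147 144 135 127 124 118 103  89  79  78  70  63  84 124
  145 151 151 145]
 [151 152 152 152 151 151 149 147 146 143 135 127 123 117 103  92 102 131
  146 150 149 140]
 [152 152 152 152 151 151 152 152 151 151 149 147 146 143 135 129 130 137
  138 140 139 133]
 [152 152 151 152 151 152 151 152 151 152 151 151 151 150 149 148 147 143
  129 121 120 116]
 [152 152 152 152 151 152 151 151 151 151 151 150 151 151 151 151 151 145
  124 109 104 102]]
```

```bash
python3 - <<'E'
from m import *
def cen(n,r,fn):
    im=cv2.imread(f'pics/{n}0.png').astype(float)[r[0]:r[1],r[2]:r[3]]
    w=np.clip(fn(im),0,None); y,x=np.mgrid[r[0]:r[1],r[2]:r[3]]
    return np.array([(w*x).sum(),(w*y).sum()])/w.sum()
wm=lambda t:(lambda im:im[...,2]-im[...,0]-t)
P={}
for k,n,r,f,z in [('p+','top',(212,220,209,217),wm(22),.0495),('p-','top',(254,264,197,207),wm(22),.0495),
  ('ins','top',(247,257,399,410),wm(15),.02),('slot','top',(248,260,266,283),lambda im:92-im.max(2),.045),
  ('ins','scene',(300,315,163,180),wm(16),.02)]:
    c=cen(n,r,f); P[k]=plane(n,c,z)[0]; print(k,n,c.round(2),P[k].round(4))
# block mask (less warm) top
im=cv2.GaussianBlur(cv2.imread('pics/top0.png'),(3,3),0).astype(int); s=im[...,2]-im[...,0]
d=P['p+']-P['p-']; print(np.linalg.norm(d),np.degrees(np.arctan2(d[1],d[0])))
v=(P['p+']+P['p-'])/2; e=v-P['slot']; print(v,np.linalg.norm(e[:2]),np.degrees(np.arctan2(-e[0],e[1])))
a=cv2.resize(cv2.imread('pics/top0.png')[215:275,195:285],(720,480),interpolation=cv2.INTER_CUBIC)
a=cv2.convertScaleAbs(a,alpha=1.5)
cv2.imwrite('pics/crop2.png',a)
E
```

```text
p+ top [212.73 215.11] [0.603  0.1275 0.0495]
p- top [200.94 258.48] [0.4835 0.1564 0.0495]
ins top [404.96 250.91] [ 0.5112 -0.4085  0.02  ]
slot top [274.29 253.84] [ 0.4991 -0.0426  0.045 ]
ins scene [170.28 304.23] [ 0.509  -0.4085  0.02  ]
0.12289999439238863 -13.603177551660476
[0.54325835 0.14196346 0.0495    ] 0.18979887752492378 -13.4678340562816
```

View pics/crop2.png

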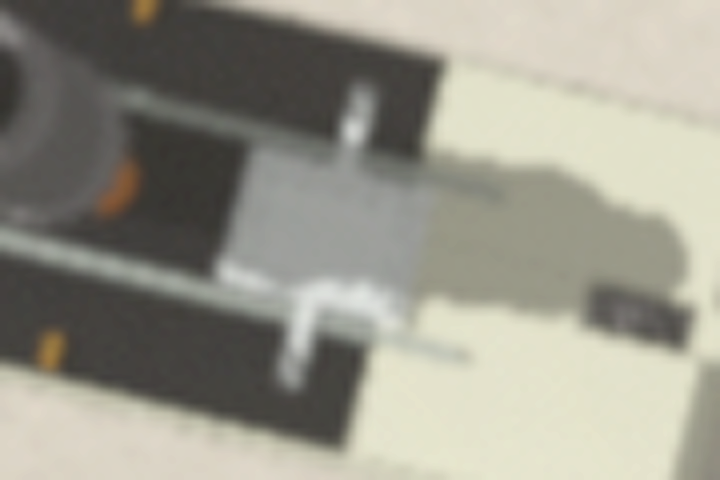

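The crop shows the shuttle centred near (327,233), its pointers at (357,115) and (295,350), the posts at (145,8) and (50,350), and the wheel at (638,317). The posts are 123 mm apart against 124 mm nominal, and the yaw is about −13.5° by two routes.

```bash
python3 - <<'E'
from m import *
im0=cv2.imread('pics/top0.png').astype(float)
def cen(r,fn):
    im=im0[r[0]:r[1],r[2]:r[3]]; w=np.clip(fn(im),0,None); y,x=np.mgrid[r[0]:r[1],r[2]:r[3]]
    return np.array([(w*x).sum(),(w*y).sum()])/w.sum()
br=lambda im:im.max(2)-75
v=np.array([.5433,.1420]);a=np.radians(-13.5);X=np.array([np.cos(a),np.sin(a)]);Y=np.array([-X[1],X[0]])
L=[]
for r in [(225,233,236,244),(254,264,228,236)]:
    c=cen(r,br); p=plane('top',c,.056)[0][:2]; L.append(p); print(c.round(2),p.round(4),((p-v)@X).round(4),((p-v)@Y).round(4))
s=cv2.GaussianBlur(im0,(3,3),0); w=(s[...,2]-s[...,0])
m=np.zeros(w.shape,np.uint8); m[242:262,394:418]=((w<12.6)|(w>16))[242:262,394:418]
k,l,st,c=cv2.connectedComponentsWithStats(m); i=1+st[1:,4].argmax(); print(st[i],c[i])
cn=cv2.findContours((l==i).astype(np.uint8),0,1)[0][0]; R=cv2.minAreaRect(cn); print(R)
b=plane('top',cv2.boxPoints(R),.01)[:,:2]; print(b, b.mean(0)); e=b-np.roll(b,-1,0); print(np.hypot(*e.T), np.degrees(np.arctan2(e[:,1],e[:,0])))
y,x=np.nonzero(l==i); print(plane('top',[[x.mean(),y.mean()]],.01), np.degrees(.5*np.arctan2(2*np.cov(x,y)[0,1],np.var(x)-np.var(y))))
o=robot.get_obs()
from scipy.spatial.transform import Rotation as Ro
print(Ro.from_quat(o['tool_rot']).as_matrix().round(3))
E
```

```text
[239.07 229.96] [0.562  0.0537] 0.0388 -0.0815
[232.04 256.44] [0.4899 0.0712] -0.0354 -0.0813
[395 246  21  13 180] [405.61666667 252.17777778]
((405.3499450683594, 251.95001220703125), (11.596552848815918, 19.657569885253906), 81.8698959350586)
[[ 0.5212777  -0.38206997]
 [ 0.529303   -0.43859741]
 [ 0.49678615 -0.4424761 ]
 [ 0.48892788 -0.3860797 ]] [ 0.50907368 -0.41230579]
[0.05709428 0.03274737 0.05694125 0.03259737] [  98.0803909     6.8022437   -82.06748636 -172.9342801 ]
[[ 0.50841356 -0.41296221  0.01      ]] -3.9413504113756157
[[-0.974  0.228 -0.001]
 [ 0.228  0.974 -0.002]
 [ 0.    -0.002 -1.   ]]
```

Call:
jog_arm:
  motion: [-0.9,-0.81,0,0,0,0,-1,-0.9,-0.81,0,0,0,0,-1,-0.9,-0.81,0,0,0,0,-1,-0.9,-0.81,0,0,0,0,-1,-0.9,-0.81,0,0,0,0,-1,-0.9,-0.81,0,0,0,0,-1,-0.9,-0.81,0,0,0,0,-1,-0.9,-0.81,0,0,0,0,-1,-0.9,-0.81,0,0,0,0,-1]

```text
time: 1.23
position: [0.392, 0.2494, 0.2334]
tool_rot: [0.115, 0.993, -0.0, -0.0]
ft_force: [1.4, 0.8, 0.2]
grip_width: 0.0872
grip_force: 0.0
```

Call:
jog_arm:
  motion: [-0.3,-0.9,0,0,0,0,-1,-0.3,-0.9,0,0,0,0,-1,-0.3,-0.9,0,0,0,0,-1,-0.3,-0.9,0,0,0,0,-1,-0.3,-0.9,0,0,0,0,-1,-0.3,-0.9,0,0,0,0,-1,-0.3,-0.9,0,0,0,0,-1,-0.3,-0.9,0,0,0,0,-1]

```text
time: 2.22
position: [0.419, -0.0527, 0.2334]
tool_rot: [0.115, 0.993, 0.0, -0.0]
ft_force: [-0.0, -0.8, 1.0]
grip_width: 0.0868
grip_force: 0.0
```

Call:
jog_arm:
  motion: [-0.47,-0.91,0.3,0,0,0,-1,-0.47,-0.91,0.3,0,0,0,-1,-0.47,-0.91,0.3,0,0,0,-1,-0.47,-0.91,0.3,0,0,0,-1,-0.47,-0.91,0.3,0,0,0,-1,-0.47,-0.91,0.3,0,0,0,-1,-0.47,-0.91,0.3,0,0,0,-1,-0.47,-0.91,0.3,0,0,0,-1,-0.47,-0.91,0.3,0,0,0,-1,0,0,0,0,0,0,-1]

```text
time: 3.48
position: [0.5093, -0.4118, 0.1239]
tool_rot: [0.116, 0.993, -0.0, -0.0]
ft_force: [-0.7, 1.0, 0.2]
grip_width: 0.087
grip_force: 0.0
```

Call:
jog_arm:
  motion: [0,0,0.4,0,0,-0.87,-0.8,0,0,0.4,0,0,-0.87,-0.6,0,0,0.4,0,0,-0.87,-0.5,0,0,0.5,0,0,-0.87,-0.5,0,0,0.5,0,0,-0.87,-0.5,0,0,0.47,0,0,-0.87,-0.5,0,0,0,0,0,0,-0.4,0,0,0,0,0,0,1,0,0,0,0,0,0,1,0,0,0,0,0,0,1,0,0,0,0,0,0,1]
  grip_force: 6

```text
time: 4.85
position: [0.5098, -0.4093, 0.0198]
tool_rot: [-0.067, 0.998, -0.0, 0.0]
ft_force: [0.2, 1.0, 5.3]
grip_width: 0.044
grip_force: 6.0
```

```bash
cat > st.py <<'E'
from h import *
from scipy.spatial.transform import Rotation as Ro
def st():
    o=robot.get_obs(); M=Ro.from_quat(o['tool_rot']).as_matrix()
    print(round(o['time'],2),o['position'].round(4),'psi',np.degrees(np.arctan2(M[1,1],M[0,1])).round(2),'tilt',np.degrees(np.arccos(-M[2,2])).round(2),'F',o['ft_force'].round(2),'w',o['grip_width'].round(4),o['grip_force'])
    return o,M
def go(target,psi=None):
    "tool-axis shift in units to reach target, keeping orientation"
    o,M=st(); print('units',(M.T@(np.array(target)-o['position'])/.04).round(3))
E
python3 -c "from st import *; st()"
```

```text
Traceback (most recent call last):
  File "st.py", line 5, in st
    print(round(o['time'],2),o['position'].round(4),'psi',np.degrees(np.arctan2(M[1,1],M[0,1])).round(2),'tilt',np.degrees(np.arccos(-M[2,2])).round(2),'F',o['ft_force'].round(2),'w',o['grip_width'].round(4),o['grip_force'])
                                                                                                                                                                                       ^^^^^^^^^^^^^^^^^^^^^
AttributeError: 'float' object has no attribute 'round'
```

Call:
jog_arm:
  motion: [0,0,0,0,0,0,1,0,0,0,0,0,0,1]

```text
time: 5.1
position: [0.5098, -0.4093, 0.0198]
tool_rot: [-0.067, 0.998, -0.0, 0.0]
ft_force: [-1.1, 1.0, 5.6]
grip_width: 0.0438
grip_force: 6.0
```

Call:
jog_arm:
  motion: [0,0,0,0,0,0,-0.2,0,0,0,0,0,0,-0.2]

```text
time: 5.35
position: [0.5092, -0.4089, 0.0184]
tool_rot: [-0.067, 0.998, 0.0, -0.0]
ft_force: [0.9, -0.7, -0.2]
grip_width: 0.0511
grip_force: 0.0
```

```bash
sed -i "s/o\['grip_width'\].round(4)/round(o['grip_width'],4)/" st.py
python3 -c "from st import *; st()"
```

```text
5.35 [ 0.5092 -0.4089  0.0184] psi 97.71 tilt 0.03 F [ 0.92 -0.75 -0.19] w 0.0511 0.0
```

Call:
jog_arm:
  motion: [0,0,-0.5,0,0,0,-0.1,0,0,-0.3,0,0,1,-0.1,0,0,0,0,0,1,-0.1,0,0,0,0,0,1,-0.1,0,0,0,0,0,1,-0.1,0,0,0,0,0,1,-0.1,0,0,0,0,0,1,-0.1,0,0,0,0,0,1,-0.1,0,0,0,0,0,1,-0.1,0,0,0,0,0,1,-0.1,0,0,0,0,0,1,-0.1,0,0,0,0,0,1,-0.1]

```text
time: 6.85
position: [0.5097, -0.4094, 0.0521]
tool_rot: [0.312, 0.95, -0.0, 0.001]
ft_force: [0.1, -0.3, -0.5]
grip_width: 0.0477
grip_force: 0.0
```

Call:
jog_arm:
  motion: [0,0,0,0,0,1,-0.1,0,0,0,0,0,1,-0.1,0,0,0,0,0,1,-0.1,0,0,0,0,0,1,-0.1,0,0,0,0,0,1,-0.1,0,0,0,0,0,1,-0.1,0,0,0,0,0,1,-0.1,0,0,0,0,0,1,-0.1,0,0,0,0,0,1,-0.1,0,0,0,0,0,1,-0.1,0,0,0,0,0,1,-0.1,0,0,0,0,0,0.5,-0.1]

```text
time: 8.35
position: [0.5097, -0.4094, 0.0519]
tool_rot: [0.658, 0.753, -0.0, 0.001]
ft_force: [1.0, 0.2, 0.3]
grip_width: 0.048
grip_force: 0.0
```

```bash
python3 - <<'E'
from st import *
go([.5098,-.4093,.020]); i=robot.camera('scene'); cv2.imwrite('pics/s2.png',i)
E
```

```text
8.35 [ 0.5097 -0.4094  0.0519] psi 7.65 tilt 0.08 F [0.97 0.19 0.27] w 0.048 0.0
units [0.003 0.002 0.797]
```

Call:
jog_arm:
  motion: [0,0,0.4,0,0,0,-0.1,0,0,0.25,0,0,0,-0.1,0,0,0,0,0,0,-0.1,0,0,0,0,0,0,0,0,0,0,0,0,0,0.3]

```text
time: 9.02
position: [0.5096, -0.4092, 0.025]
tool_rot: [0.658, 0.753, -0.0, 0.0]
ft_force: [-0.1, -0.1, 0.2]
grip_width: 0.0397
grip_force: 0.0
```

```bash
python3 -c "
from st import *
st(); print(robot.tip_reach, [a for a in dir(robot) if a[0]!='_'])"
```

```text
9.03 [ 0.5096 -0.4092  0.025 ] psi 7.72 tilt 0.04 F [-0.12 -0.12  0.17] w 0.0397 0.0
0.011 ['Unreachable', 'calibration', 'camera', 'get_obs', 'hand_in', 'tip_reach']
```

Call:
jog_arm:
  motion: [0,0,0,0,0,0,1,0,0,0,0,0,0,1,0,0,0,0,0,0,1]
  grip_force: 6

```text
time: 9.4
position: [0.5096, -0.4092, 0.0251]
tool_rot: [0.658, 0.753, -0.0, 0.0]
ft_force: [-0.5, 0.1, 0.5]
grip_width: 0.0275
grip_force: 6.0
```

```bash
python3 - <<'E'
from st import *
st(); i=robot.camera('scene'); 
cv2.imwrite('pics/grip.png',cv2.resize(i[270:350,120:220],(700,560),interpolation=cv2.INTER_CUBIC))
E
```

```text
9.4 [ 0.5096 -0.4092  0.0251] psi 7.72 tilt 0.04 F [-0.49  0.15  0.5 ] w 0.0275 5.998517498373985
```

View pics/grip.png

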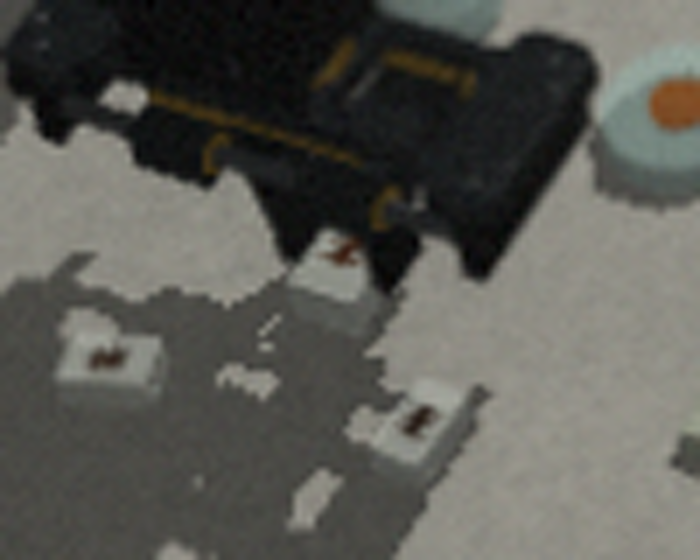

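The grip view shows the block between the fingertips at (335,270), with the insect at (340,250). The look-alikes at (105,360) and (420,420) are untouched. The tips overlap the block by only about 6 mm, so I'll regrip 4 mm lower and then lift.

Call:
jog_arm:
  motion: [0,0,0,0,0,0,0.4,0,0,0.1,0,0,0,0.4,0,0,0,0,0,0,1,0,0,0,0,0,0,1,0,0,0,0,0,0,1]
  grip_force: 10

```text
time: 10.07
position: [0.5097, -0.4096, 0.0224]
tool_rot: [0.658, 0.753, -0.0, 0.001]
ft_force: [-0.7, 0.0, 8.5]
grip_width: 0.0281
grip_force: 10.0
```

```bash
python3 - <<'E'
from st import *
st(); E=proj('scene',[[.5433,.142,z] for z in(.1,.2,.25,.3)]); print(E.round(0))
E
```

```text
10.07 [ 0.5097 -0.4096  0.0224] psi 7.74 tilt 0.09 F [-0.67  0.01  8.48] w 0.0281 10.001504123210907
[[289. 165.]
 [288. 138.]
 [288. 124.]
 [288. 108.]]
```

Call:
jog_arm:
  motion: [0,0,-0.5,0,0,0,1,0,0,-0.7,0,0,0.8,1,0,0,-0.7,0,0,0.9,1,0,0,-0.7,0,0,0.9,1,0,0,0,0,0,0.9,1,0,0,0,0,0,0.9,1,0,0,0,0,0,0.9,1,0,0,0,0,0,0,1]

```text
time: 11.08
position: [0.5094, -0.4089, 0.1253]
tool_rot: [0.785, 0.619, 0.0, 0.0]
ft_force: [-0.5, 0.8, -0.0]
grip_width: 0.0279
grip_force: 10.0
```

Call:
jog_arm:
  motion: [0.9,-0.2,0,0,0,0,1,0.9,-0.2,0,0,0,0,1,0.9,-0.2,0,0,0,0,1,0.9,-0.2,0,0,0,0,1,0.9,-0.2,0,0,0,0,1,0.9,-0.2,0,0,0,0,1,0.9,-0.2,0,0,0,0,1,0.9,-0.2,0,0,0,0,1,0.9,-0.2,0,0,0,0,1,0.9,-0.2,0,0,0,0,1,0.9,-0.2,0,0,0,0,1,0.8,-0.2,0,0,0,0,1]

```text
time: 12.58
position: [0.516, 0.0309, 0.1252]
tool_rot: [0.785, 0.62, 0.0, 0.0]
ft_force: [-0.4, 0.5, -0.7]
grip_width: 0.0279
grip_force: 10.0
```

Call:
jog_arm:
  motion: [0,0,0.2,0,0,0,1,0,0,0.2,0,0,0,1,0,0,0,0,0,0,1]

```text
time: 12.95
position: [0.5155, 0.0287, 0.1079]
tool_rot: [0.786, 0.619, -0.001, -0.001]
ft_force: [-0.4, -0.8, -0.2]
grip_width: 0.0282
grip_force: 10.0
```

```bash
python3 - <<'E'
from st import *
go([.5238,.0620,.11])
im=robot.camera('top'); cv2.imwrite('pics/t3.png',im)
i=robot.camera('scene'); cv2.imwrite('pics/s3.png',i); 
cv2.imwrite('pics/s3c.png',cv2.resize(i[150:230,220:320],(750,600),interpolation=cv2.INTER_CUBIC))
E
```

```text
12.95 [0.5155 0.0287 0.1079] psi -13.55 tilt 0.1 F [-0.37 -0.78 -0.18] w 0.0282 9.999414682388306
units [ 0.859  0.008 -0.052]
```

View pics/s3c.png

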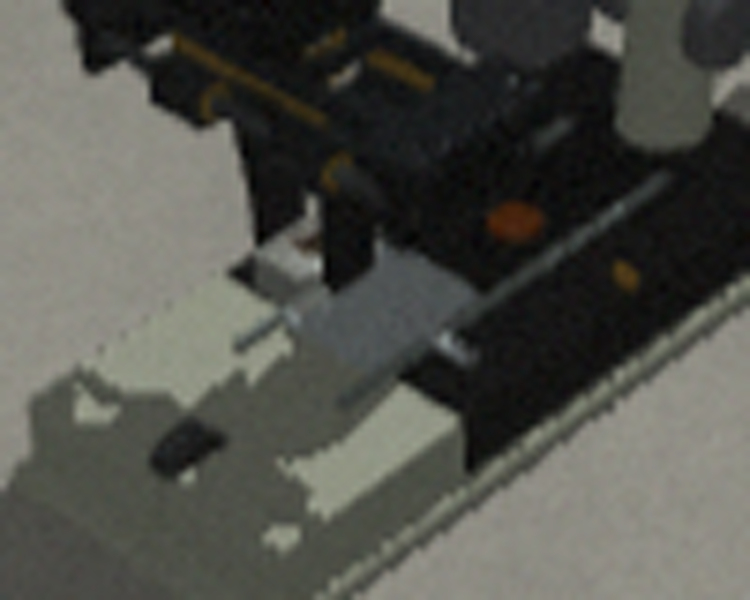

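The scene crop shows the block, level in the fingers at (290,265), about 35 mm short of and above the shuttle at (390,290). The wheel is at (188,447) and one post at (625,275). I'll cross-check the shuttle position with the scene view.

```bash
python3 - <<'E'
from st import *
s0=cv2.imread('pics/scene0.png').astype(float)
v=np.array([.5433,.1420]);a=np.radians(-13.5);X=np.array([np.cos(a),np.sin(a)]);Y=np.array([-X[1],X[0]])
def cen(im,r,fn):
    im=im[r[0]:r[1],r[2]:r[3]]; w=np.clip(fn(im),0,None); y,x=np.mgrid[r[0]:r[1],r[2]:r[3]]
    return np.array([(w*x).sum(),(w*y).sum()])/w.sum()
W=np.array
for k,l,z in(('p+',(62e-3,0),.0495),('p-',(-62e-3,0),.0495),('ptr+',(37e-3,-.0815),.056),('ptr-',(-37e-3,-.0815),.056),('wheel',(0,-.19),.05)):
    q=v+X*l[0]+Y*l[1]; e=proj('scene',[[*q,z]])[0]; u,w=e.round().astype(int)
    fn=(lambda im:im[...,2]-im[...,0]-20) if k[1]!='t' else (lambda im:im.max(2)-110)
    if k=='wheel': fn=lambda im:60-im.max(2); R=9
    else: R=5
    c=cen(s0,(w-R,w+R+1,u-R,u+R+1),fn); p=plane('scene',c,z)[0][:2]; print(k,e.round(1),c.round(1),p.round(4),'scope xy',((p-v)@X*1e3).round(1),((p-v)@Y*1e3).round(1))
print(s0.max(2).astype(int)[175:200,258:292])
E
```

```text
p+ [303.8 186.5] [303.  186.2] [0.6007 0.1277] scope xy 59.2 -0.5
p- [275.  170.4] [274.1 169.6] [0.4785 0.1585] scope xy -66.9 1.0
ptr+ [279.8 194.2] [279. 195.] [0.56   0.0496] scope xy 37.8 -86.0
ptr- [262.5 184. ] [263.2 186.2] [0.4958 0.063 ] scope xy -27.7 -87.9
wheel [245.6 208.1] [244.5 209.5] [ 0.4996 -0.0497] scope xy 2.3 -196.6
[[125 124 124 127 126 125 126 122  85  36  21  21  22  18  18  21  24  24
   18  22  23  20  49  89  76  49  31  25  20  21  20  18  18  17]
 [121 126 125 124 125 122  85  70  38  20  20  19  22  23  27  19  22  20
   18  27  48  83  70  73  48  27  17  17  18  19  22  19  15  17]
 [126 124 124 123 104  74  39  20  22  20  25  23  23  22  24  21  21  20
   19  51  85  83  45  33  25  13  21  26  32  51  54  54  36  27]
 [127 124 126  84  53  25  23  25  20  22  21  21  23  22  24  20  23  46
   79  73  68  52  26  22  21  20  25  48  59  65  68  61  58  53]
 [124 106  81  40  18  23  20  18  22  18  21  24  19  21  23  25  49  89
   82  48  39  22  16  20  20  18  21  58  62  64  66  66  65  66]
 [ 90  56  27  26  19  24  22  17  22  25  22  22  22 
[... 2066 characters left out ...]
  71  69  75  72  75  77  73  74  83  80  79  74  72  75  73  73  65
   62  70  99 131  66  55  22  20  23  22  21  21  16  19  22  19]
 [131  75  73  72  76  71  73  77  76  81  77  78  75  76  73  63  63  59
   53  44  68 100  94  67  34  35  19  19  23  18  23  21  19  21]
 [ 97  73  73  71  72  72  74  72  75  72  73  73  76  77  67  59  52  54
   35  23  24  48  70  83  61  47  19  23  24  20  19  25  26  20]
 [ 72  74  73  68  72  75  72  74  70  74  73  75  69  64  59  54  43  31
   24  19  22  19  27  52  51  40  19  23  21  20  24  21  22  21]
 [ 69  74  70  76  70  69  75  71  70  68  71  65  58  55  53  42  18  16
   18  27  24  20  22  25  29  21  21  24  23  25  21  24  16  18]]
```

Call:
jog_arm:
  motion: [0.42,-0.01,0,0,0,0,1,0.42,-0.01,0.2,0,0,0,1,0,0,0.3,0,0,0,1,0,0,0,0,0,0,1,0,0,0,0,0,0,1]

```text
time: 13.68
position: [0.5227, 0.0623, 0.0884]
tool_rot: [0.785, 0.619, -0.0, -0.0]
ft_force: [-0.4, -0.2, -0.6]
grip_width: 0.0277
grip_force: 10.0
```

```bash
cat > ov.py <<'E'
from st import *
def overlay(name,zo=.0224,pin=True,r=(160,225,235,305),k=9):
    o,M=st(); i=robot.camera('scene'); cv2.imwrite(f'pics/{name}_raw.png',i)
    c=o['position']-[0,0,zo]; yb=M[:,0]; xb=M[:,1]
    P=[c+sx*.014*xb+sy*.022*yb+[0,0,h] for h in(0,.02) for sx,sy in((1,1),(1,-1),(-1,-1),(-1,1))]
    E=proj('scene',P); a=cv2.resize(i[r[0]:r[1],r[2]:r[3]],None,fx=k,fy=k,interpolation=cv2.INTER_CUBIC)
    a=cv2.convertScaleAbs(a,alpha=1.4)
    Q=((E-[r[2],r[0]]+.5)*k-.5).round().astype(int)
    for s in(0,4):
        for j in range(4): cv2.line(a,Q[s+j].tolist(),Q[s+(j+1)%4].tolist(),(0,255,0),1)
    for j in range(4): cv2.line(a,Q[j].tolist(),Q[j+4].tolist(),(0,255,0),1)
    cv2.imwrite(f'pics/{name}.png',a)
E
python3 -c "
from ov import *
overlay('o1')"
```

```text
13.68 [0.5227 0.0623 0.0884] psi -13.49 tilt 0.05 F [-0.39 -0.16 -0.56] w 0.0277 9.999603778123856
```

View pics/o1.png

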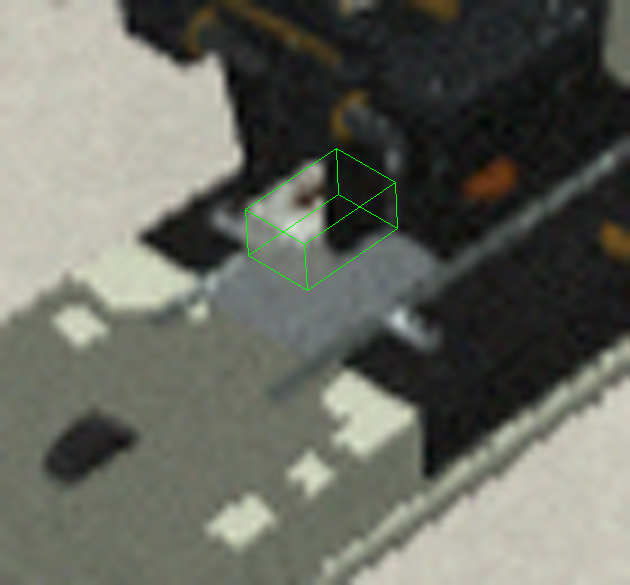

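The overlay shows the held block, with its top-left corner at (245,210) and insect at (310,193), matching the predicted wireframe to about a pixel over the shuttle at (330,290). I'll descend by feel.

Call:
jog_arm:
  motion: [-0.01,-0.02,0.1,0,0,0,1,0,0,0.08,0,0,0,1,0,0,0.05,0,0,0,1,0,0,0,0,0,0,1]

```text
time: 14.22
position: [0.522, 0.0621, 0.0794]
tool_rot: [0.785, 0.619, -0.0, -0.0]
ft_force: [0.1, 0.4, -0.1]
grip_width: 0.0277
grip_force: 10.0
```

Call:
jog_arm:
  motion: [0,0,0.05,0,0,0,1,0,0,0,0,0,0,1]

```text
time: 14.48
position: [0.522, 0.0623, 0.0774]
tool_rot: [0.785, 0.619, -0.0, -0.0]
ft_force: [-0.3, 0.5, -0.1]
grip_width: 0.0278
grip_force: 10.0
```

Call:
jog_arm:
  motion: [0,0,0.04,0,0,0,1,0,0,0,0,0,0,1]

```text
time: 14.72
position: [0.5221, 0.0623, 0.0759]
tool_rot: [0.785, 0.619, 0.0, -0.0]
ft_force: [0.0, -0.1, 0.2]
grip_width: 0.0281
grip_force: 10.0
```

Call:
jog_arm:
  motion: [0,0,0.04,0,0,0,1,0,0,0,0,0,0,1]

```text
time: 14.98
position: [0.5221, 0.0623, 0.0743]
tool_rot: [0.785, 0.619, 0.0, -0.0]
ft_force: [0.7, 0.9, -0.6]
grip_width: 0.0276
grip_force: 10.0
```

Call:
jog_arm:
  motion: [0,0,0.03,0,0,0,1,0,0,0,0,0,0,1]

```text
time: 15.22
position: [0.5222, 0.0621, 0.0736]
tool_rot: [0.785, 0.619, 0.0, 0.0]
ft_force: [-1.7, 0.3, 4.4]
grip_width: 0.0279
grip_force: 10.0
```

Call:
jog_arm:
  motion: [0,0,0.03,0,0,0,1,0,0,0,0,0,0,1]

```text
time: 15.48
position: [0.5221, 0.062, 0.0731]
tool_rot: [0.785, 0.619, 0.0, 0.0]
ft_force: [-1.6, -0.1, 9.8]
grip_width: 0.0277
grip_force: 10.0
```

Call:
jog_arm:
  motion: [0,0,-0.04,0,0,0,1,0,0,0,0,0,0,0.2,0,0,0,0,0,0,0,0,0,0,0,0,0,0,0,0,-0.3,0,0,0,0,0,0,-0.7,0,0,0,0,0,0,-0.7,0,0,0,0]

```text
time: 16.35
position: [0.522, 0.0622, 0.1428]
tool_rot: [0.785, 0.619, -0.0, -0.0]
ft_force: [0.8, 0.1, 0.6]
grip_width: 0.0436
grip_force: 0.0
```

Call:
jog_arm:
  motion: [-0.7,0,-0.2,0,0,0,0,-0.8,0,0,0,0,0,0,-0.8,0,0,0,0,0,0,-0.5,0,0,0,0,0,0]

```text
time: 16.85
position: [0.4958, -0.048, 0.1504]
tool_rot: [0.786, 0.619, 0.0, 0.001]
ft_force: [-0.2, -0.5, 0.3]
grip_width: 0.0437
grip_force: 0.0
```

```bash
python3 - <<'E'
from st import *
st(); i=robot.camera('scene'); t=robot.camera('top'); cv2.imwrite('pics/s5.png',i); cv2.imwrite('pics/t5.png',t)
a=cv2.resize(i[165:220,235:310],(412*1,302),interpolation=cv2.INTER_CUBIC); b=cv2.resize(t[215:275,210:280],(352,302),interpolation=cv2.INTER_CUBIC)
cv2.imwrite('pics/c5.png',cv2.convertScaleAbs(np.hstack([a,b]),alpha=1.4))
E
```

```text
16.85 [ 0.4958 -0.048   0.1504] psi -13.54 tilt 0.07 F [-0.19 -0.55  0.27] w 0.0437 0.0
```

View pics/c5.png

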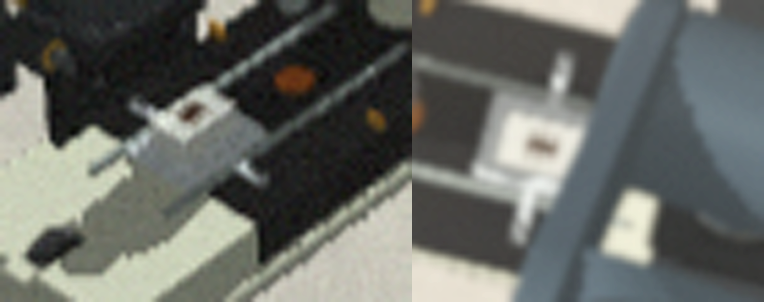

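The crop shows the block seated in the pocket, with wall visible all round, at left (195,115) and right (540,145). The wheel is clear at left (55,245). Next I'll turn the closed gripper along the scope's y above the wheel.

Call:
jog_arm:
  motion: [0,0,0,0,0,-1,1,0,0,0,0,0,-1,1,0,0,0,0,0,-1,1,0,0,0,0,0,-1,1,0,0,0,0,0,-1,1,0,0,0,0,0,-1,1,0,0,0,0,0,-1,1,0,0,0,0,0,-1,1,0,0,0,0,0,-1,1,0,0,0,0,0,-1,1,0,0,0,0,0,-1,1]

```text
time: 18.32
position: [0.4961, -0.0457, 0.15]
tool_rot: [0.495, 0.869, 0.0, 0.0]
ft_force: [0.3, 0.1, -0.0]
grip_width: 0.0003
grip_force: 0.0
```

Call:
jog_arm:
  motion: [0,0,0,0,0,-1,1,0,0,0,0,0,-1,1,0,0,0,0,0,-1,1,0,0,0,0,0,-1,1,0,0,0,0,0,-1,1,0,0,0.2,0,0,-1,1,0,0,0.2,0,0,-1,1,0,0,0.3,0,0,-1,1,0,0,0.3,0,0,-1,1,0,0,0.3,0,0,-1,1,0,0,0.3,0,0,-1,1,0,0,0,0,0,-0.5,1]

```text
time: 19.82
position: [0.4956, -0.0457, 0.0852]
tool_rot: [0.117, 0.993, 0.0, -0.001]
ft_force: [0.5, 0.4, 0.2]
grip_width: 0.0007
grip_force: 0.0
```

```bash
python3 -c "
from st import *
go([.4947,-.0529,.072])"
```

```text
19.82 [ 0.4956 -0.0457  0.0852] psi 76.62 tilt 0.09 F [0.54 0.44 0.19] w 0.0007 0.0
units [-0.02 -0.18  0.33]
```

Call:
jog_arm:
  motion: [-0.02,-0.18,0.15,0,0,0,1,0,0,0.15,0,0,0,1,0,0,0,0,0,0,1]

```text
time: 20.2
position: [0.4947, -0.0539, 0.0733]
tool_rot: [0.118, 0.993, 0.0, -0.0]
ft_force: [0.1, -0.5, -0.8]
grip_width: 0.0004
grip_force: 0.0
```

Call:
jog_arm:
  motion: [0,0,0.05,0,0,0,1,0,0,0.04,0,0,0,1,0,0,0,0,0,0,1]

```text
time: 20.58
position: [0.495, -0.0538, 0.0699]
tool_rot: [0.117, 0.993, 0.0, -0.0]
ft_force: [-0.1, -0.3, 0.3]
grip_width: 0.0005
grip_force: 0.0
```

Call:
jog_arm:
  motion: [0,0,0.04,0,0,0,1,0,0,0,0,0,0,1]

```text
time: 20.82
position: [0.495, -0.0538, 0.0683]
tool_rot: [0.117, 0.993, 0.0, -0.0]
ft_force: [-0.7, 0.3, -0.3]
grip_width: 0.0006
grip_force: 0.0
```

Call:
jog_arm:
  motion: [0,0,0.04,0,0,0,1,0,0,0,0,0,0,1]

```text
time: 21.08
position: [0.4949, -0.0538, 0.0666]
tool_rot: [0.117, 0.993, 0.0, -0.0]
ft_force: [-0.5, -0.2, -0.2]
grip_width: 0.0004
grip_force: 0.0
```

Call:
jog_arm:
  motion: [0,0,0.04,0,0,0,1,0,0,0,0,0,0,1]

```text
time: 21.32
position: [0.4949, -0.0538, 0.065]
tool_rot: [0.117, 0.993, 0.0, -0.0]
ft_force: [-0.8, -0.6, -0.8]
grip_width: 0.0002
grip_force: 0.0
```

Call:
jog_arm:
  motion: [0,0,0.03,0,0,0,1,0,0,0,0,0,0,1]

```text
time: 21.58
position: [0.495, -0.0538, 0.0639]
tool_rot: [0.117, 0.993, 0.0, -0.0]
ft_force: [-0.5, -0.0, -0.3]
grip_width: 0.0004
grip_force: 0.0
```

Call:
jog_arm:
  motion: [0,0,-0.15,0,0,0,1,0,0.27,0,0,0,0,1,0,0,0.08,0,0,0,1,0,0,0,0,0,0,1]

```text
time: 22.08
position: [0.4973, -0.043, 0.0665]
tool_rot: [0.117, 0.993, 0.0, -0.0]
ft_force: [0.3, -0.3, 0.3]
grip_width: 0.0008
grip_force: 0.0
```

Call:
jog_arm:
  motion: [0,0,0.03,0,0,0,1,0,0,0.02,0,0,0,1]

```text
time: 22.32
position: [0.4975, -0.0435, 0.0646]
tool_rot: [0.118, 0.993, 0.0, -0.0]
ft_force: [-1.0, 0.0, -0.0]
grip_width: 0.0009
grip_force: 0.0
```

Call:
jog_arm:
  motion: [0,0,0.03,0,0,0,1,0,0,0,0,0,0,1]

```text
time: 22.58
position: [0.4975, -0.0434, 0.0634]
tool_rot: [0.117, 0.993, 0.0, -0.0]
ft_force: [0.0, -0.0, -0.4]
grip_width: 0.0006
grip_force: 0.0
```

Call:
jog_arm:
  motion: [0,0,0.025,0,0,0,1,0,0,0,0,0,0,1]

```text
time: 22.82
position: [0.4975, -0.0434, 0.0625]
tool_rot: [0.117, 0.993, 0.0, -0.0]
ft_force: [0.2, -0.5, -0.1]
grip_width: 0.0004
grip_force: 0.0
```

Call:
jog_arm:
  motion: [0,0,0.025,0,0,0,1,0,0,0,0,0,0,1]

```text
time: 23.08
position: [0.4976, -0.0435, 0.0617]
tool_rot: [0.117, 0.993, -0.0, 0.0]
ft_force: [-0.6, -0.5, 1.2]
grip_width: 0.0004
grip_force: 0.9
```

Call:
jog_arm:
  motion: [0,0,0.025,0,0,0,1,0,0,0,0,0,0,1]

```text
time: 23.32
position: [0.4977, -0.0435, 0.0608]
tool_rot: [0.117, 0.993, -0.0, 0.0]
ft_force: [-1.1, -1.4, 4.5]
grip_width: 0.0002
grip_force: 2.0
```

Call:
jog_arm:
  motion: [0,0,0.02,0,0,0,1,0,0,0,0,0,0,1,0,0.06,0,0,0,0,1,0,0.06,0,0,0,0,1]

```text
time: 23.82
position: [0.4989, -0.039, 0.0601]
tool_rot: [0.117, 0.993, -0.0, 0.0]
ft_force: [-1.6, -0.8, 5.9]
grip_width: 0.0007
grip_force: 2.9
```

Call:
jog_arm:
  motion: [0,0.06,0,0,0,0,1,0,0.06,0,0,0,0,1]

```text
time: 24.08
position: [0.5, -0.0341, 0.06]
tool_rot: [0.117, 0.993, -0.0, 0.0]
ft_force: [-0.5, -1.5, 5.0]
grip_width: 0.0004
grip_force: 2.2
```

```bash
cat > sh.py <<'E'
from st import *
def insect(save=None,show=True):
    i=robot.camera('scene'); f=i.astype(float)
    if save: cv2.imwrite(f'pics/{save}.png',i)
    # insect: dark reddish inside the bright block, along scope axis at height .072
    Y=np.array([.2334,.9724]); S=np.array([.522,.062])
    best=[]
    w=f[...,2]-f[...,0]-15; m=np.zeros(w.shape,bool)
    P=np.array([[*(S+Y*s),.072] for s in np.arange(-.005,.1,.002)])
    for u,v in proj('scene',P): m|=((np.hypot(*(np.mgrid[:w.shape[0],:w.shape[1]][::-1]-np.array([u,v])[:,None,None])))<6)
    w=np.where(m&(w>0),w,0)
    k,l,s,c=cv2.connectedComponentsWithStats((w>0).astype(np.uint8))
    for j in range(1,k):
        if s[j,4]>=5:
            q=l==j; yy,xx=np.nonzero(q); ww=w[q]; uv=[(xx*ww).sum()/ww.sum(),(yy*ww).sum()/ww.sum()]
            p=plane('scene',uv,.072)[0][:2]; print('blob',np.round(uv,1),s[j,4],p.round(4),'run',((p-S)@Y*1e3).round(1))
E
python3 -c "
from sh import *
st(); insect('s6')"
```

```text
24.07 [ 0.5    -0.0341  0.06  ] psi 76.51 tilt 0.03 F [-0.52 -1.48  5.05] w 0.0004 2.2422892414033413
blob [287.4 178.5] 21 [0.5533 0.1137] run 57.6
blob [272.2 183.6] 8 [0.5248 0.0702] run 8.7
```

Call:
jog_arm:
  motion: [0,0.06,0,0,0,0,1,0,0.06,0,0,0,0,1]

```text
time: 24.38
position: [0.5011, -0.0293, 0.0598]
tool_rot: [0.118, 0.993, -0.0, 0.0]
ft_force: [0.0, -0.8, 4.0]
grip_width: 0.0009
grip_force: 1.6
```

```bash
sed -i "s/^def insect(save=None,show=True):/def insect(save=None,i=None):/; s/    i=robot.camera('scene'); f=/    i=robot.camera('scene') if i is None else i; f=/" sh.py; python3 -c "
from sh import *
st(); insect('s7'); print('base'); insect(i=cv2.imread('pics/s5.png'))"
```

```text
24.38 [ 0.5011 -0.0293  0.0598] psi 76.5 tilt 0.02 F [ 0.02 -0.83  3.99] w 0.0009 1.6188034415245056
blob [287.3 178.6] 21 [0.5533 0.1136] run 57.5
blob [272.4 183.6] 6 [0.525  0.0708] run 9.2
base
blob [287.3 178.6] 20 [0.5533 0.1135] run 57.4
blob [269.  185.5] 5 [0.5206 0.0578] run -4.4
```

Call:
jog_arm:
  motion: [0,0,-0.15,0,0,0,1,0,-0.3,0,0,0,0,1,0,-0.31,0,0,0,0,1,0,0,0.12,0,0,0,1,0,0,0.04,0,0,0,1,0,0,0,0,0,0,1]

```text
time: 25.18
position: [0.4955, -0.0536, 0.0595]
tool_rot: [0.117, 0.993, -0.0, 0.0]
ft_force: [-1.5, -2.6, 5.3]
grip_width: 0.0005
grip_force: 2.8
```

Call:
jog_arm:
  motion: [0,0.1,0,0,0,0,1,0,0.1,0,0,0,0,1]

```text
time: 25.42
position: [0.4976, -0.0454, 0.0598]
tool_rot: [0.117, 0.993, -0.0, 0.001]
ft_force: [0.4, -2.7, 6.5]
grip_width: 0.0004
grip_force: 3.3
```

Call:
jog_arm:
  motion: [0,0.1,0,0,0,0,1,0,0.1,0,0,0,0,1]

```text
time: 25.68
position: [0.4995, -0.0374, 0.0599]
tool_rot: [0.117, 0.993, -0.0, 0.001]
ft_force: [-1.0, -2.3, 6.0]
grip_width: 0.0008
grip_force: 3.2
```

```bash
python3 -c "
from sh import *
st(); insect('s8')"
```

```text
25.68 [ 0.4995 -0.0374  0.0599] psi 76.54 tilt 0.08 F [-0.97 -2.29  6.01] w 0.0008 3.1579124042764306
blob [287.5 178.4] 19 [0.5533 0.1144] run 58.3
blob [276.2 180.3] 6 [0.5274 0.0898] run 28.3
```

Call:
jog_arm:
  motion: [0,0.1,0,0,0,0,1,0,0,-0.15,0,0,0,1,0,-0.3,0,0,0,0,1,0,-0.2,0,0,0,0,1,0,0,0.11,0,0,0,1,0,0,0.04,0,0,0,1,0,0,0,0,0,0,1]

```text
time: 26.6
position: [0.4955, -0.0537, 0.0595]
tool_rot: [0.117, 0.993, -0.0, 0.0]
ft_force: [-1.1, -3.0, 5.5]
grip_width: 0.0009
grip_force: 3.0
```

Call:
jog_arm:
  motion: [0,0.1,0,0,0,0,1,0,0.1,0,0,0,0,1,0,0.1,0,0,0,0,1]

```text
time: 26.98
position: [0.4984, -0.0416, 0.0598]
tool_rot: [0.117, 0.993, -0.0, 0.0]
ft_force: [-0.5, -1.8, 6.6]
grip_width: 0.0007
grip_force: 3.4
```

Call:
jog_arm:
  motion: [0,0.1,0,0,0,0,1,0,0.1,0,0,0,0,1]

```text
time: 27.22
position: [0.5003, -0.0336, 0.0598]
tool_rot: [0.117, 0.993, -0.0, 0.001]
ft_force: [-0.8, -1.5, 5.4]
grip_width: 0.0007
grip_force: 2.5
```

```bash
python3 -c "
from sh import *
st(); insect('s9')"
```

```text
27.23 [ 0.5003 -0.0336  0.0598] psi 76.52 tilt 0.06 F [-0.77 -1.46  5.37] w 0.0007 2.5398599356412888
blob [282.5 176.2] 8 [0.5344 0.1167] run 56.1
```

Call:
jog_arm:
  motion: [0,0,-0.15,0,0,0,1,0,-0.3,0,0,0,0,1,0,-0.2,0,0,0,0,1,0,0,0.11,0,0,0,1,0,0,0.04,0,0,0,1,0,0,0,0,0,0,1]

```text
time: 28.02
position: [0.4955, -0.0537, 0.0595]
tool_rot: [0.117, 0.993, -0.0, 0.0]
ft_force: [-2.2, -2.9, 5.9]
grip_width: 0.0003
grip_force: 3.1
```

Call:
jog_arm:
  motion: [0,0.1,0,0,0,0,1,0,0.1,0,0,0,0,1,0,0.1,0,0,0,0,1]

```text
time: 28.4
position: [0.4984, -0.0416, 0.0599]
tool_rot: [0.117, 0.993, -0.0, 0.001]
ft_force: [-1.2, -1.5, 7.3]
grip_width: 0.0004
grip_force: 3.5
```

```bash
python3 - <<'E'
from sh import *
st(); i=robot.camera('scene'); t=robot.camera('top'); cv2.imwrite('pics/s10.png',i); cv2.imwrite('pics/t10.png',t)
a=cv2.resize(i[155:205,255:320],(780,600),interpolation=cv2.INTER_CUBIC)[:600,:430] if 0 else cv2.resize(i[155:205,258:313],(440,400),interpolation=cv2.INTER_CUBIC)
b=cv2.resize(t[210:265,190:235],(327,400),interpolation=cv2.INTER_CUBIC)
cv2.imwrite('pics/c10.png',cv2.convertScaleAbs(np.hstack([a,b]),alpha=1.6))
E
```

```text
28.4 [ 0.4984 -0.0416  0.0599] psi 76.53 tilt 0.07 F [-1.19 -1.47  7.29] w 0.0004 3.46836369484663
```

View pics/c10.png

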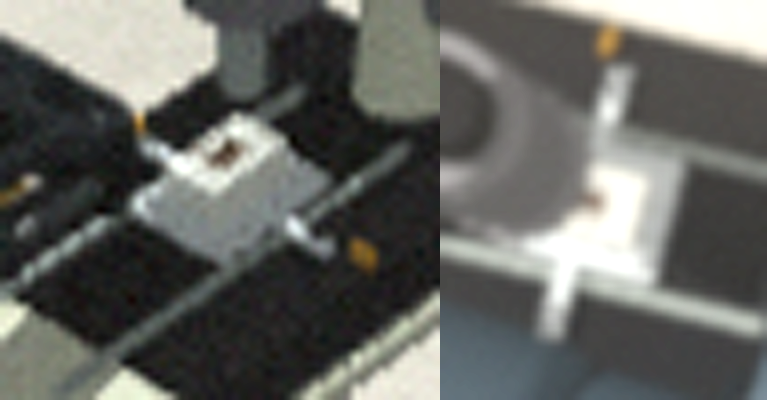

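The crop shows the loaded shuttle close to the lens. In the right half, the pointers run (622,75) to (550,325) and the post is at (608,40). The shuttle is still a few mm short, so I'll compute the gap.

```bash
cat > rem.py <<'E'
from st import *
v=np.array([.5433,.1420]);a=np.radians(-13.5);X=np.array([np.cos(a),np.sin(a)]);Y=np.array([-X[1],X[0]])
def rem(im,uvs,R=4,z=.051):
    f=im.astype(float); ys=[]
    for u,w in uvs:
        yy,xx=np.mgrid[w-R:w+R+1,u-R:u+R+1]; g=np.clip(f[yy,xx].max(2)-80,0,None); g[f[yy,xx,2]-f[yy,xx,0]>20]=0
        c=[(g*xx).sum()/g.sum(),(g*yy).sum()/g.sum()]; p=plane('top',c,z)[0][:2]-v; ys.append(p@Y*1e3); print(np.round(c,1),(p@X*1e3).round(1),(p@Y*1e3).round(1))
E
python3 -c "
from rem import *
rem(cv2.imread('pics/t10.png'),[(214,222),(206,252)])
print('base'); rem(cv2.imread('pics/top0.png'),[(240,229),(232,258)])"
```

```text
[213.1 223.4] 39.4 -7.5
[206.1 250.2] -36.2 -8.1
base
[239.  230.4] 38.1 -81.0
[232.3 256.2] -34.4 -81.4
```

Call:
jog_arm:
  motion: [0,0.1,0,0,0,0,1,0,0.09,0,0,0,0,1,0,0,0,0,0,0,1]

```text
time: 28.88
position: [0.5003, -0.0337, 0.0598]
tool_rot: [0.117, 0.993, 0.0, 0.001]
ft_force: [0.1, 0.6, 6.3]
grip_width: 0.0005
grip_force: 2.8
```

```bash
python3 -c "
from rem import *
st(); t=robot.camera('top'); cv2.imwrite('pics/t11.png',t); rem(t,[(211,222),(203,251)])"
```

```text
28.88 [ 0.5003 -0.0337  0.0598] psi 76.53 tilt 0.07 F [0.14 0.6  6.3 ] w 0.0005 2.8246800787746906
[210.4 222.9] 38.9 0.2
[203.3 249.4] -36.0 0.1
```

Call:
jog_arm:
  motion: [0,0,-0.2,0,0,0,1,0,0,-0.8,0,0,0,1,0,-0.6,-0.8,0,0,0,1,0,0,0,0,0,0,1,0,0,0,0,0,0,1,0,0,0,0,0,0,1]

```text
time: 29.68
position: [0.4933, -0.0566, 0.1302]
tool_rot: [0.117, 0.993, 0.0, -0.001]
ft_force: [-0.3, 0.1, 0.4]
grip_width: 0.0004
grip_force: 0.0
```

```bash
python3 - <<'E'
from rem import *
st(); t=robot.camera('top'); i=robot.camera('scene'); rem(t,[(211,222),(203,251)])
a=cv2.resize(i[155:205,258:313],(440,400),interpolation=cv2.INTER_CUBIC); b=cv2.resize(t[210:265,190:235],(327,400),interpolation=cv2.INTER_CUBIC)
cv2.imwrite('pics/c12.png',cv2.convertScaleAbs(np.hstack([a,b]),alpha=1.6))
E
```

```text
29.68 [ 0.4933 -0.0566  0.1302] psi 76.53 tilt 0.16 F [-0.25  0.13  0.36] w 0.0004 0.0
[210.3 223. ] 38.6 0.5
[203.2 249.5] -36.3 0.3
```

View pics/c12.png

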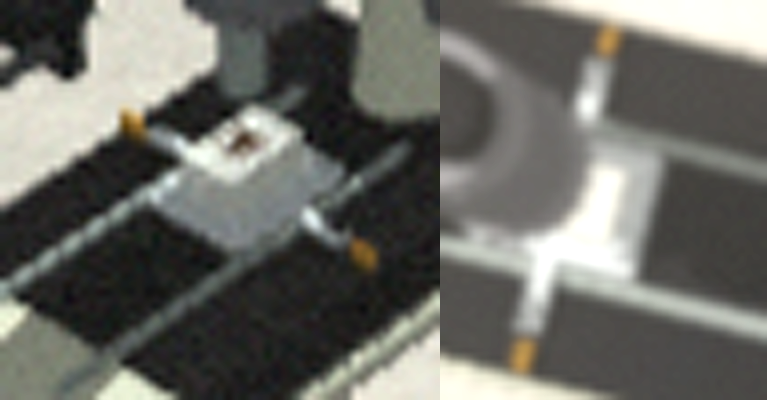

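The pointers line up with the posts at right (608,40)–(522,355) and left (132,125)–(362,250). The block lies flat in the pocket under the lens, so I'm handing in.

```bash
python3 -c "
from rig import robot
print(robot.hand_in())"
```

```text
the job is handed in; nothing more can be done
None
```

I set the block in the shuttle's pocket and rolled it under the lens with the thumbwheel. The pointers line up with the brass posts to about 0.5 mm in the last picture, wheel-press readings stayed under about 8 N, and I handed in at about 30 s; no verdict was returned.

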